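# Swipe the portable hob up to full power

## Robot

A 6-joint arm with a two-finger parallel gripper is mounted at the origin on the work surface. World frame = base frame: x ahead of the robot, y to its left, z up, the work surface at z = 0. Lengths are in m, angles in rad, forces in N, time in s.
With the tool pointing down it reaches from about 0.275 to 0.85 m from the base axis. Payload 19 kg.
Tool frame: the origin (TCP) lies midway between the tips of the shut fingers; the grasp point (between the pads) lies 19 mm behind it (manip.tcp_to_grasp is the distance from the TCP to the grasp point, in m); z points along the fingers, y is the line along which they close (so a half turn about z gives the same grasp; the last joint's range is limited). The gripper opens to 85 mm and grips with 20 to 120 N. Pads are 22 mm wide; open, the fingers measure 114 mm over their backs; the gripper's body (76 mm by 85 mm) begins 54 mm behind the grasp point. The pads swing forward as they close: fully open they stand 13 mm farther back than shut.
Start: joints at [1.007, 0.15, 1.437, -0, 1.554, -0.134], TCP at [0.24, 0.523, 0.207] pointing down, gripper open.
Joint ranges: [-2.8, 2.8], [-0.68, 2.1], [0.12, 2.68], [-1.39, 4.53], [0.16, 2.79], [-2.81, 2.81]. Speed limits (rad/s): [1.89, 1.89, 2.22, 3.01, 3.01, 3.01].

## Interface

Orientations are given as a 3x3 rotation matrix whose columns are the frame's x, y, z axes.
In Python, from plant import manip gives the robot as it stands.
- The arm moves only by the shell command python3 -m jog 'ROWS'. ROWS is a JSON object of lists of equal length, an entry for each row: "xyz": the shift along the world's x, y, z in mm, a list of three; "rot": the turn, a rotation vector about the world's x, y, z in degrees, a list of three; "claw": the closure, from -1 (fully open) to 1 (shut). A call has 1 to 5 rows; each row shifts and turns the commanded pose from where the row before left it; what a row does not reach is not made up. A row lasts 1/10 s, in which the tool goes at most 50 mm and 8.59 degrees, less where a joint would pass 70% of its speed; a pose out of reach is approached as far as the arm can. A call is refused whole if a number of a shift passes 50 or a number of a turn 8.59, either way. A call with a gripper value outside its range is refused whole. The fingers move at their own pace and stop on an object; the grip force is fixed at half the most. Time passes only in rows, so rows that do not move let the fingers close. It gives the time, the measured TCP pose, the force, the opening and the grip force at its end, in the units of the state.
- manip.read_state(): the state, without advancing time (a new reading comes with each control period).
- manip.snapshot(name): name is "scene" or "top" or "wrist"; returns (picture, depth): 480x640x3 uint8, red, green, blue; 480x640 float32, m along the optical axis (not along the pixel's ray), 0 where there is no reading.
- manip.get_calibration(name): a dict with "fx", "fy", "cx", "cy" (pixels), "k1" (the pictures are not rectified: a ray, as slopes to the right and down, at radius r is drawn at 1 + k1 r^2 times it, then the intrinsics apply), "R" (3x3) and "t" (3): a world point X has camera coordinates R X + t; the wrist camera has in their place "T_tool_cam" (4x4, takes a point from camera to tool coordinates, whose origin is the TCP and whose axes are the flange's). Camera axes: x right, y down, z forward; pixel columns grow to the right and rows downward; lengths in m; the calibration is good to about 2 mm. A picture is of the moment at which its call begins: read the wrist's pose just before it. get_calibration takes no time and is no camera call.
- manip.sign_off(): hands the job in; it is judged then, once.
The state is a dict: "clock": time; "joints": joint angles; "qd": joint speeds; "tau": joint torques, N m; "ee_pos": TCP position; "orientation": TCP orientation; "wrist_force": force on the tool from outside, world axes, zero at the start; "wrist_torque": the same for the moment, N m; "finger_gap": opening from 0.0 (shut) to 1.0 (fully open); "grasp_force": force on a finger pad.
Only numpy, scipy, OpenCV 4.12 (cv2) and the standard library are available. Lean on these libraries where they do the work, as an engineer would, in place of code of your own. Each camera call takes 0.05 s, during which the arm holds its last target. There are 200 camera calls.

## Task

Turn the portable hob up to full by swiping its curved touch strip: lay the closed fingertips lightly on the strip at its dot nearest the small stud, slide them along the curve over every dot in one unbroken stroke to the dot nearest the large stud, and stay there. Do not lift off or leave the strip on the way, do not push it all the way down, and leave the pan, mug and jar where they are. The program finishes while holding: the fingertips still rest lightly on the strip at the dot by the large stud.

Things in the scene. Friction and masses are not known exactly. Their poses are not given: they have to be found in the camera images.
- hob: portable single hob, fixed: steel case with black glass top, 280 mm (its x) by 320 mm (its y) by 62 mm high. Origin: centre of its underside, on the worktop; x points from its control side (towards the robot) to its back, z up. Drawn at different places, turned up to about 0.5 rad about z
- arc_centre (a point): centre of the round cooking zone and of the strip's curve, on the glass, 10 mm along the hob's +x from its middle, 62 mm above the worktop
- strip (a joint): how far the white touch strip is pushed in, m: 0 untouched, 0.008 fully down. The whole band sinks straight down on springs: about 1 N starts it, about 9 N takes it fully down (1 N per mm); it springs back when let go. A light touch is a push of 0.3 to 7 mm, best 2 to 4 mm. The finger's place is judged between the finger pads: keep them closed and the hand about upright
- dot0 (a point): first of five black dots (7 mm across) on the strip's top, on its centre line: 44 degrees to the hob's +y side (the left seen from the control side). Moves down with the strip
- dot1 (a point): second dot, 22 degrees to the hob's +y side
- dot2 (a point): middle dot, straight towards the hob's -x. The strip under the dots is a white curved band on the control side of the cooking zone, 22 mm wide, its centre line an arc of radius 120 mm about arc_centre, reaching 52 degrees to either side of this dot; its flat top stands 72 mm above the worktop, 10 mm above the glass
- dot3 (a point): fourth dot, 22 degrees to the hob's -y side
- dot4 (a point): fifth dot, 44 degrees to the hob's -y side
- small_stud: small round steel stud, 8 mm across, 4 mm high, fixed on the glass past one end of the strip (start of the stroke), on the same arc at 64 degrees, 42 mm from the nearest dot. It is at the left or the right end, changing between runs. Origin: centre of its underside
- large_stud: large round steel stud, 20 mm across, 4 mm high, past the other end of the strip (finish of the stroke), likewise 42 mm from the nearest dot. Origin: centre of its underside
- pan: loose steel saucepan, 124 mm across, 50 mm high, 0.6 kg, standing on the cooking zone, its black handle reaching 195 mm from its middle roughly towards the hob's back. Origin: centre of its underside. Leave alone
- mug: loose white mug, 80 mm across, 90 mm high, beside the hob on its +y side. Origin: centre of its underside. Leave alone
- jar: loose amber jar with black cap, 48 mm across, 100 mm high, beside the hob on its -y side. Origin: centre of its underside. Leave alone

How it is judged:
By the outcome, as a careful person would: the job done as asked, in the order asked, and still so for the second after the job is handed in, while the arm keeps its last pose, push and grip.
It also fails if it takes over 48 s, if anything falls off the work surface, if the arm or the gripper's body presses on something with over 40 N, if the wrist force passes 120 N, or if a joint passes its speed limit or range.

## Working session

There is one attempt and no reset: what is moved stays moved. The work goes in short steps, Python scripts to look and compute and a shell command to move; the robot and the scene stay as the last step left them, time stands still between calls to the robot, and variables do not carry over. Pictures are saved under pics/ and viewed, at most 10 in all, crops included, and the job is handed in when it is done.

```bash
mkdir -p pics; cat > h.py <<'E'
import numpy as np, cv2
from plant import manip
def cast(name,uv,z,st=None):
    c=manip.get_calibration(name); K=np.array([[c['fx'],0,c['cx']],[0,c['fy'],c['cy']],[0,0,1.]])
    p=cv2.undistortPoints(np.array(uv,float).reshape(-1,1,2),K,np.array([c['k1'],0,0,0.]))[:,0]
    d=np.c_[p,np.ones(len(p))]
    if 'R' in c: R=np.array(c['R']).T; o=-R@np.array(c['t'])
    else:
        T=np.array(c['T_tool_cam']); Rt=np.array(st['orientation']); R=Rt@T[:3,:3]; o=Rt@T[:3,3]+np.array(st['ee_pos'])
    w=d@R.T
    return o,w,o+w*((z-o[2])/w[:,2])[:,None]
E
python3 - <<'E'
from h import *
for n in ("top","scene"):
    p,d=manip.snapshot(n); cv2.imwrite(f'pics/{n}.png',p[...,::-1]); np.save(f'pics/{n}d.npy',d)
print(manip.read_state())
for n in("top","scene","wrist"):print(manip.get_calibration(n))
E
```

```text
{'clock': 0.1, 'joints': array([ 1.00703569e+00,  1.50908546e-01,  1.43791979e+00,  1.21686958e-05,
        1.55378686e+00, -1.34031752e-01]), 'qd': array([ 0.00067905, -0.00026945, -0.0039406 ,  0.0007672 , -0.00090011,
        0.0005424 ]), 'tau': array([ 5.51305100e-03, -7.14374113e+01, -5.71795177e+01, -1.22538104e-04,
        7.20273267e-03, -7.91172653e-06]), 'ee_pos': array([0.2394661 , 0.52251065, 0.20607496]), 'orientation': array([[-9.09078605e-01,  4.16624267e-01, -5.56698885e-04],
       [ 4.16624612e-01,  9.09078213e-01, -8.57804144e-04],
       [ 1.48700805e-04, -1.01174585e-03, -9.99999477e-01]]), 'wrist_force': array([-1.04902618,  0.5346814 , -0.00211252]), 'wrist_torque': array([ 0.00733871, -0.02185002, -0.03646619]), 'grasp_force': 0.0, 'finger_gap': 1.0004106125571535}
{'fx': 457.32924195283215, 'fy': 457.32924195283215, 'cx': 324.86793011341024, 'cy': 238.1048322351452, 'k1': -0.07936442900327731, 'R': array([[ 0.01172748, -0.9998657 ,  0.01144729],
       [-0.9816753 , -0.01369019, -0.19006891],
       [ 0.1902001 , -0.0090085 , -0.98170401]]), 't': array([0.02
[... 154 characters left out ...]
63079195, 'R': array([[-0.41129289,  0.91147586,  0.00706436],
       [ 0.54915388,  0.2539702 , -0.79619668],
       [-0.72750819, -0.32359061, -0.60499665]]), 't': array([ 0.20186267, -0.29207798,  1.46023932])}
{'fx': 349.0675398565109, 'fy': 349.0675398565109, 'cx': 322.88153753128046, 'cy': 244.8633239642798, 'k1': -0.021030865961809555, 'T_tool_cam': array([[ 7.36558789e-04, -9.65708640e-01, -2.59627195e-01,
         6.50015231e-02],
       [ 9.99999468e-01,  5.23979078e-04,  8.87993550e-04,
         4.91773496e-04],
       [-7.21503825e-04, -2.59627711e-01,  9.65708513e-01,
        -1.68515667e-01],
       [ 0.00000000e+00,  0.00000000e+00,  0.00000000e+00,
         1.00000000e+00]])}
```

View pics/top.png

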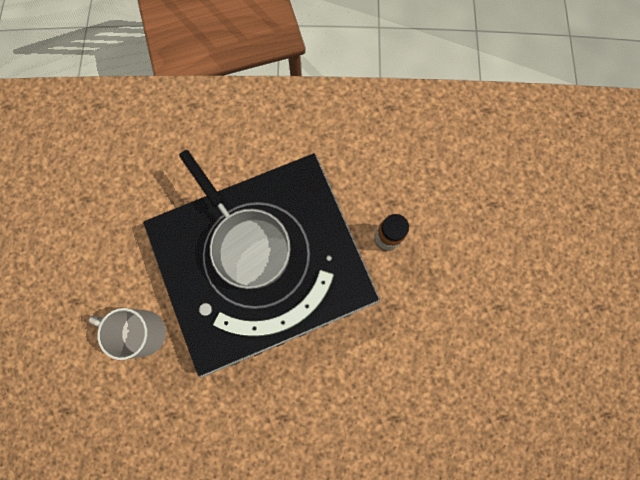

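View pics/scene.png

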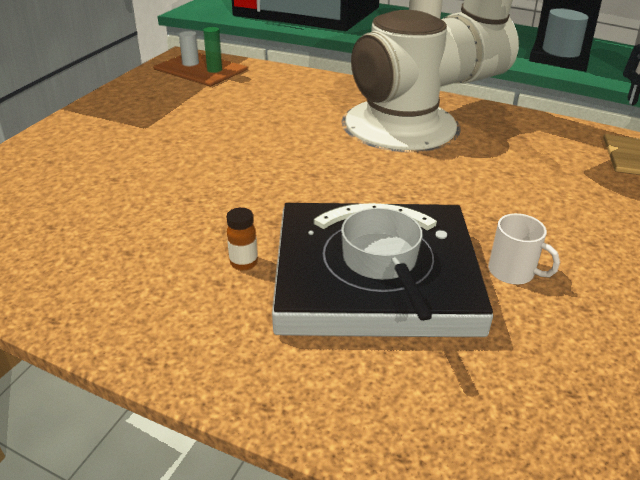

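The top view shows the large stud at (206,310) on the left (+y side) and the small stud at (329,258) on the right. The stroke therefore runs from dot4 at about (323,283) to dot0 at about (226,323). The scene view agrees, with the small stud on the jar side. Next I'll locate the dots in both views.

```bash
cat > m.py <<'E'
from h import *
def dots(name,roi):
    im=cv2.imread(f'pics/{name}.png'); x0,y0,x1,y1=roi
    S=8; g=cv2.resize(cv2.cvtColor(im[y0:y1,x0:x1],cv2.COLOR_BGR2GRAY),None,fx=S,fy=S,interpolation=cv2.INTER_CUBIC)
    w=(g>150).astype(np.uint8)
    cs,h=cv2.findContours(w,cv2.RETR_CCOMP,cv2.CHAIN_APPROX_NONE)
    big=max((i for i in range(len(cs)) if h[0][i][3]<0),key=lambda i:cv2.contourArea(cs[i]))
    out=[]
    for i,c in enumerate(cs):
        if h[0][i][3]==big and cv2.contourArea(c)>60:
            m=cv2.moments(c); out.append([(m['m10']/m['m00']+.5)/S-.5+x0,(m['m01']/m['m00']+.5)/S-.5+y0])
    return np.array(sorted(out))
if __name__=='__main__':
    t=dots('top',(200,265,345,345)); s=dots('scene',(305,195,445,235))[:, :]
    print(t,s)
    # order dot4..dot0 : top right->left, scene left->right
    t=t[::-1]
    o1,w1,P=cast('top',t,.072); print('top plane',P.round(4))
    o2,w2,Q=cast('scene',s,.072); print('scene plane',Q.round(4))
    for a in range(min(len(t),len(s))):
        A=np.c_[w1[a],-w2[a]]; k=np.linalg.lstsq(A,o2-o1,rcond=None)[0]
        print('tri',(o1+w1[a]*k[0]).round(4),'gap',np.linalg.norm(A@k-(o2-o1)).round(4))
    for X in (P,Q):
        if len(X)==5:
            # known angles fit
            a=np.radians([-44,-22,0,22,44]); L=np.c_[-.12*np.cos(a),.12*np.sin(a)]
            lc,xc=L-L.mean(0),X[:,:2]-X[:,:2].mean(0)
            th=np.arctan2((lc[:,0]*xc[:,1]-lc[:,1]*xc[:,0]).sum(),(lc*xc).sum())
            R=np.array([[np.cos(th),-np.sin(th)],[np.sin(th),np.cos(th)]]); c=X[:,:2].mean(0)-R@L.mean(0)
            print('yaw',th,'centre',c,'res mm',((L@R.T+c-X[:,:2])*1e3).round(1).tolist())
    print('studs',cast('top',[[206,310],[329,258]],.066)[2])
    print('pan',cast('top',[[250,248]],.112)[2])
E
python3 m.py
```

```text
[[225.70425195 322.64165042]
 [253.97078509 327.99237217]
 [282.46883645 322.15696317]
 [306.55519394 305.86917729]
 [322.76675991 282.12220259]] [[312.79062166 198.97676539]
 [321.125      196.9781901 ]
 [324.70595638 199.93833893]
 [325.56681499 216.83061399]
 [347.9769329  208.81801605]
 [359.33568948 226.30208333]
 [359.82717136 228.5463615 ]
 [363.02163462 211.37032585]
 [373.75546724 206.40007225]
 [378.07316667 209.35311111]
 [381.03710938 198.53853849]
 [383.10474138 228.39928161]
 [385.9878692  226.27347046]
 [393.18930379 214.93905893]
 [396.88364512 212.37429138]
 [398.88762165 230.92046837]
 [400.06791755 209.65398168]
 [401.68064672 200.32279601]
 [408.04879032 231.9358871 ]
 [412.39772232 198.27998765]
 [412.70542313 221.01769217]
 [424.02603159 218.15836557]
 [426.86877395 196.13122605]
 [437.4978185  201.95822426]
 [437.98870937 198.93353175]]
top plane [[0.5441 0.0348 0.072 ]
 [0.5059 0.0601 0.072 ]
 [0.4798 0.0977 0.072 ]
 [0.47   0.1425 0.072 ]
 [0.4776 0.1877 0.072 ]]
scene plane [[ 0.5034 -0.0051  0.072 ]
 [ 0.4914  0.0056  0.072 ]
 [ 0.4975  0.0151  0.072 ]
 [ 0
[... 326 characters left out ...]
304  0.1622  0.072 ]
 [ 0.4704  0.1447  0.072 ]
 [ 0.4412  0.1382  0.072 ]
 [ 0.5267  0.1767  0.072 ]
 [ 0.4268  0.1535  0.072 ]
 [ 0.4937  0.1746  0.072 ]
 [ 0.4775  0.1896  0.072 ]
 [ 0.4089  0.175   0.072 ]
 [ 0.4191  0.1973  0.072 ]
 [ 0.4092  0.1956  0.072 ]]
tri [0.541 0.035 0.104] gap 0.0208
tri [0.5049 0.0595 0.0946] gap 0.0439
tri [0.4796 0.0962 0.0903] gap 0.0818
tri [0.47   0.1418 0.0768] gap 0.1268
tri [0.4774 0.1794 0.1128] gap 0.1223
yaw 0.4105792060246225 centre [0.58992729 0.14567637] res mm [[-0.0, -0.0], [-0.0, -0.1], [0.1, 0.1], [-0.0, 0.0], [-0.0, -0.0]]
studs [[0.49702433 0.22162083 0.066     ]
 [0.58420795 0.02508081 0.066     ]]
pan [[0.59119161 0.14762617 0.112     ]]
```

The scene dots at (325.6,216.8), (348.0,208.8), (373.8,206.4), (400.1,209.7) and (424.0,218.2) match the top view to a constant ~2.3 mm in y. The yaw is 0.41. The stroke runs from dot4 (0.544, 0.036) to dot0 (0.478, 0.189). I'll close the fingers, move over the strip and check with the wrist camera.

```bash
python3 -m jog '{"xyz":[[20,-33,0],[25,-40,0],[25,-40,0],[25,-40,0],[25,-40,0]],"rot":[[0,0,0],[0,0,0],[0,0,0],[0,0,0],[0,0,0]],"claw":[1,1,1,1,1]}'
python3 -m jog '{"xyz":[[25,-40,0],[25,-40,0],[25,-40,0],[25,-40,0],[25,-40,0]],"rot":[[0,0,0],[0,0,0],[0,0,0],[0,0,0],[0,0,0]],"claw":[1,1,1,1,1]}'
python3 -m jog '{"xyz":[[10,-15,0],[0,0,0],[0,0,0],[0,0,0],[0,0,0]],"rot":[[0,0,0],[0,0,0],[0,0,0],[0,0,0],[0,0,0]],"claw":[1,1,1,1,1]}'
python3 - <<'E'
from m import *
st=manip.read_state(); p,d=manip.snapshot('wrist'); cv2.imwrite('pics/w1.png',p[...,::-1]); np.save('pics/w1d.npy',d)
import pickle; pickle.dump(st,open('w1.pkl','wb'))
print(st['ee_pos'],st['orientation'],st['wrist_force'],st['finger_gap'],st['clock'])
s=[[325.567,216.831],[347.977,208.818],[373.755,206.40],[400.068,209.654],[424.026,218.158]]
t=dots('top',(200,265,345,345))[::-1]
o1,w1,P=cast('top',t,.072);o2,w2,Q=cast('scene',s,.072)
for a in range(5):
    A=np.c_[w1[a],-w2[a]]; k=np.linalg.lstsq(A,o2-o1,rcond=None)[0]
    print('tri',((o1+w1[a]*k[0]+o2+w2[a]*k[1])/2).round(4),'gap',np.linalg.norm(A@k-(o2-o1)).round(4))
E
```

```text
clock: 0.6
ee_pos: [0.36, 0.328, 0.2064]
orientation: [[-0.909, 0.416, -0.0], [0.416, 0.909, -0.0], [0.0, -0.0, -1.0]]
wrist_force: [1.0, 0.8, 0.2]
finger_gap: 0.142
grasp_force: 0.0
clock: 1.1
ee_pos: [0.4851, 0.1278, 0.2065]
orientation: [[-0.909, 0.417, -0.0], [0.417, 0.909, -0.0], [0.0, -0.0, -1.0]]
wrist_force: [1.1, 0.3, -0.7]
finger_gap: 0.004
grasp_force: 0.0
clock: 1.6
ee_pos: [0.4942, 0.1155, 0.2067]
orientation: [[-0.91, 0.415, 0.0], [0.415, 0.91, 0.0], [-0.0, 0.0, -1.0]]
wrist_force: [-0.2, -0.1, -1.0]
finger_gap: 0.0
grasp_force: 0.0
[0.49417102 0.11553772 0.20665611] [[-9.09614765e-01  4.15452733e-01  7.96079184e-05]
 [ 4.15452735e-01  9.09614767e-01  1.68745124e-05]
 [-6.54019759e-05  4.84226331e-05 -9.99999997e-01]] [-0.21255941 -0.12732551 -0.98156355] 0.00010739418740877991 1.6
tri [0.5437 0.0359 0.0714] gap 0.0023
tri [0.5055 0.0611 0.0714] gap 0.0022
tri [0.4794 0.0988 0.0711] gap 0.0021
tri [0.4697 0.1435 0.0711] gap 0.0019
tri [0.4773 0.1886 0.0715] gap 0.0018
```

View pics/w1.png

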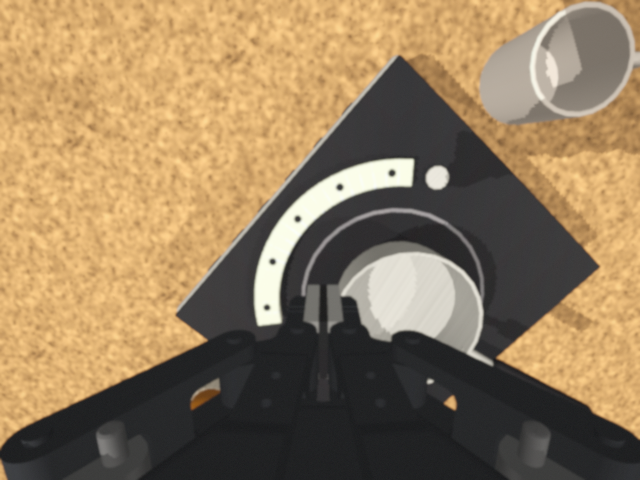

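The wrist view shows all five dots at about (267,307), (272,261), (297,219), (340,187) and (392,173). The large stud is at (437,177) and the closed fingertips at (322,290). I'll cross-check positions from this view.

```bash
python3 - <<'E'
from m import *
import pickle
st=pickle.load(open('w1.pkl','rb'))
w=dots('w1',(240,140,425,335)); w=w[[np.argmin(np.hypot(*(w-np.array(q)).T)) for q in [[267,307],[272,261],[297,219],[340,187],[392,173]]]]
print(w.round(1).tolist())
X=cast('wrist',w,.072,st)[2]; print(X.round(4))
t=dots('top',(200,265,345,345))[::-1]
print('large stud',cast('wrist',[[437,177]],.066,st)[2])
o1,w1,P=cast('top',t,.072);o2,w2,Q=cast('wrist',w,.072,st)
for a in range(5):
    A=np.c_[w1[a],-w2[a]]; k=np.linalg.lstsq(A,o2-o1,rcond=None)[0]
    print('tri',((o1+w1[a]*k[0]+o2+w2[a]*k[1])/2).round(4))
# where does the shut tip appear
c=manip.get_calibration('wrist');T=np.linalg.inv(np.array(c['T_tool_cam']));p=T[:3,3];print('tip px',p[0]/p[2]*c['fx']+c['cx'],p[1]/p[2]*c['fy']+c['cy'])
E
```

```text
[[266.5, 307.1], [272.2, 261.2], [297.3, 218.5], [339.4, 186.8], [391.5, 172.6]]
[[0.5428 0.0356 0.072 ]
 [0.5044 0.0609 0.072 ]
 [0.4783 0.0988 0.072 ]
 [0.4683 0.1438 0.072 ]
 [0.4758 0.1892 0.072 ]]
large stud [[0.49648262 0.22498809 0.066     ]]
tri [0.5442 0.0346 0.0689]
tri [0.5057 0.06   0.0677]
tri [0.4795 0.0981 0.0654]
tri [0.4697 0.144  0.0604]
tri [0.4778 0.1913 0.0559]
tip px 321.59522029599583 281.8281093522446
```

All three views agree to about 2 mm, so I'll use the averages: centre (0.5894, 0.1467), yaw 0.41. Now I'll move above dot4 and down to about 15 mm over the strip.

```bash
python3 -m jog '{"xyz":[[25,-40,0],[24.5,-39.6,0],[0,0,-40],[0,0,-40],[0,0,-35]],"rot":[[0,0,0],[0,0,0],[0,0,0],[0,0,0],[0,0,0]],"claw":[1,1,1,1,1]}'
python3 -m jog '{"xyz":[[0,0,0],[0,0,0],[0,0,0]],"rot":[[0,0,0],[0,0,0],[0,0,0]],"claw":[1,1,1]}'
python3 - <<'E'
from h import *
a=np.radians(np.arange(-44,44.1,4.4)); t=.4106
P=np.c_[-.12*np.cos(a),.12*np.sin(a)]@np.array([[np.cos(t),np.sin(t)],[-np.sin(t),np.cos(t)]])*1e3+[589.4,146.7]
print(P[[0,5,10,15,20]].round(1)); print(np.diff(P.round(1),axis=0).round(1).tolist())
st=manip.read_state(); print(st['ee_pos'],st['wrist_force'])
p,d=manip.snapshot('wrist'); cv2.imwrite('pics/w2.png',p[...,::-1])
E
```

```text
clock: 2.15
ee_pos: [0.5436, 0.0353, 0.0898]
orientation: [[-0.909, 0.417, -0.0], [0.417, 0.909, -0.0], [0.0, -0.0, -1.0]]
wrist_force: [0.9, 0.2, 0.4]
finger_gap: -0.001
grasp_force: 0.0
clock: 2.45
ee_pos: [0.5452, 0.0353, 0.0939]
orientation: [[-0.909, 0.416, 0.003], [0.416, 0.909, -0.0], [-0.003, 0.001, -1.0]]
wrist_force: [0.1, -1.2, -0.2]
finger_gap: 0.003
grasp_force: 0.0
[[543.5  35.8]
 [505.3  61.1]
 [479.4  98.8]
 [469.4 143.5]
 [477.  188.7]]
[[-8.3, 3.9], [-8.1, 4.4], [-7.7, 5.1], [-7.3, 5.7], [-6.8, 6.2], [-6.3, 6.7], [-5.8, 7.1], [-5.2, 7.6], [-4.6, 8.0], [-4.0, 8.3], [-3.4, 8.6], [-2.7, 8.8], [-2.0, 9.0], [-1.3, 9.1], [-0.6, 9.2], [0.2, 9.2], [0.8, 9.2], [1.5, 9.1], [2.2, 8.9], [2.9, 8.8]]
[0.54516687 0.03530817 0.09394977] [ 0.08003389 -1.18410428 -0.17123248]
```

View pics/w2.png

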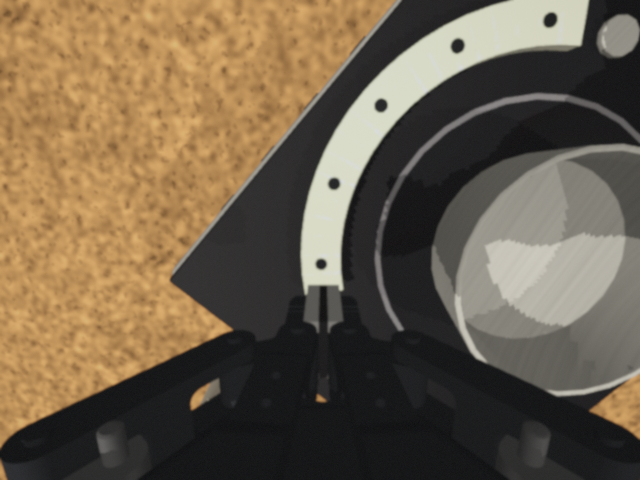

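The tip sits about 2 mm short of dot4 at (321,264), in line with the band and well inside tolerance. I'll let the arm settle and then descend in small steps, watching the force.

```bash
python3 -m jog '{"xyz":[[0,0,-3],[0,0,-3],[0,0,-3],[0,0,0],[0,0,0]],"rot":[[0,0,0],[0,0,0],[0,0,0],[0,0,0],[0,0,0]],"claw":[1,1,1,1,1]}'
python3 -m jog '{"xyz":[[0,0,0],[0,0,0],[0,0,0]],"rot":[[0,0,0],[0,0,0],[0,0,0]],"claw":[1,1,1]}'
```

```text
clock: 3.0
ee_pos: [0.5441, 0.0351, 0.0825]
orientation: [[-0.909, 0.417, -0.0], [0.417, 0.909, -0.0], [0.0, -0.0, -1.0]]
wrist_force: [-0.0, 0.6, -1.0]
finger_gap: 0.004
grasp_force: 0.0
clock: 3.3
ee_pos: [0.5441, 0.0351, 0.0826]
orientation: [[-0.909, 0.417, 0.0], [0.417, 0.909, -0.0], [-0.0, -0.0, -1.0]]
wrist_force: [-0.6, 0.1, 0.6]
finger_gap: 0.003
grasp_force: 0.0
```

```bash
python3 -m jog '{"xyz":[[0.2,0.3,-4],[0,0,-4],[0,0,-1.5],[0,0,0],[0,0,0]],"rot":[[0,0,0],[0,0,0],[0,0,0],[0,0,0],[0,0,0]],"claw":[1,1,1,1,1]}'
python3 -m jog '{"xyz":[[0,0,-1],[0,0,-1],[0,0,0],[0,0,0]],"rot":[[0,0,0],[0,0,0],[0,0,0],[0,0,0]],"claw":[1,1,1,1]}'
python3 - <<'E'
from h import *
F=[]
for i in range(8):
    manip.snapshot('top'); s=manip.read_state(); F.append(s['wrist_force'])
print(np.mean(F,0),np.std(F,0),s['ee_pos'],s['clock'])
E
```

```text
clock: 3.8
ee_pos: [0.5443, 0.0354, 0.0731]
orientation: [[-0.909, 0.417, -0.0], [0.417, 0.909, -0.0], [0.0, -0.0, -1.0]]
wrist_force: [0.8, -0.3, -0.8]
finger_gap: -0.006
grasp_force: 0.0
clock: 4.2
ee_pos: [0.5443, 0.0354, 0.0711]
orientation: [[-0.909, 0.417, -0.0], [0.417, 0.909, -0.0], [0.0, -0.0, -1.0]]
wrist_force: [-0.6, -0.0, 0.8]
finger_gap: -0.001
grasp_force: 0.0
[-0.07807796 -0.06898868  0.02483774] [0.38801999 0.3016488  0.55724015] [0.54429393 0.035377   0.07109584] 4.6
```

```bash
cat > f.py <<'E'
from h import *
F=[]
for i in range(8):
    manip.snapshot('top'); s=manip.read_state(); F.append(s['wrist_force'])
print('mean F',np.mean(F,0).round(2),s['ee_pos'].round(4),s['clock'])
E
python3 -m jog '{"xyz":[[0,0,-1],[0,0,0],[0,0,0]],"rot":[[0,0,0],[0,0,0],[0,0,0]],"claw":[1,1,1]}' | grep -E 'force'; python3 f.py
python3 -m jog '{"xyz":[[0,0,-1],[0,0,0],[0,0,0]],"rot":[[0,0,0],[0,0,0],[0,0,0]],"claw":[1,1,1]}'| grep -E 'force'; python3 f.py
```

```text
wrist_force: [0.3, 0.2, 0.4]
grasp_force: 0.0
mean F [ 0.04 -0.25 -0.  ] [0.5443 0.0354 0.0701] 5.3
wrist_force: [0.1, 1.0, 0.4]
grasp_force: 0.0
mean F [-0.12 -0.17  0.12] [0.5443 0.0354 0.0691] 6.0
```

```bash
python3 - <<'E'
from h import *
p,d=manip.snapshot('wrist'); cv2.imwrite('pics/w3.png',cv2.resize(p[180:340,220:430,::-1],None,fx=3.5,fy=3.5,interpolation=cv2.INTER_CUBIC))
p,d=manip.snapshot('scene'); cv2.imwrite('pics/s3.png',cv2.resize(p[150:270,260:460,::-1],None,fx=4,fy=4,interpolation=cv2.INTER_CUBIC))
E
```

```text
(no output)
```

View pics/w3.png

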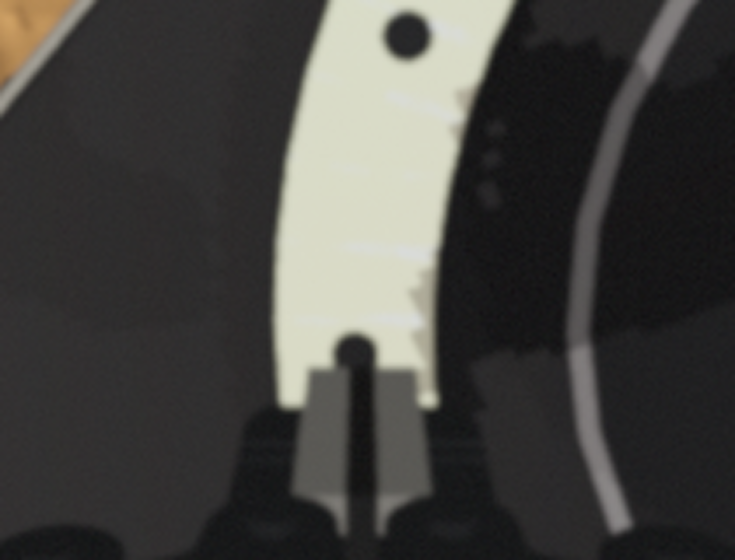

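View pics/s3.png

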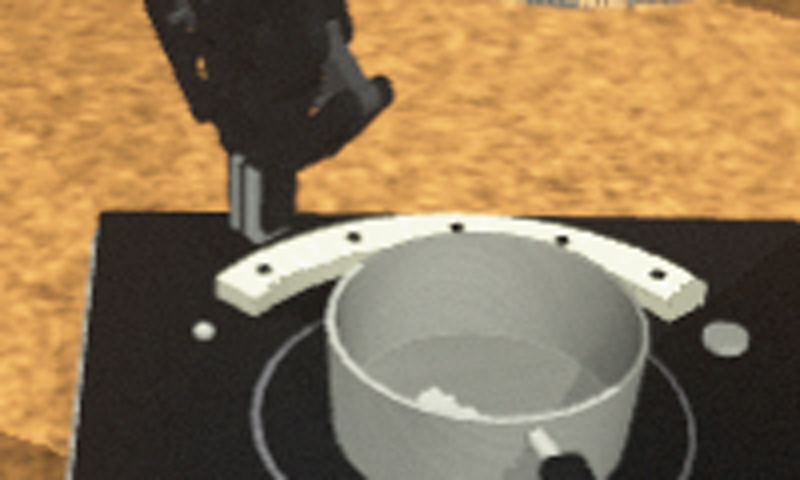

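The scene crop shows the tip at full-image (325,210), about 7 px above dot4 at (325.6,216.8). So the real tip is still above the strip. I'll measure the tip's 3D position with depth.

```bash
python3 - <<'E'
from h import *
def pt(name,d,uv,st=None):
    o,w,_=cast(name,[uv],0,st); z=d[int(round(uv[1])),int(round(uv[0]))]; return (o+w[0]*z).round(4)
st=manip.read_state(); print(st['ee_pos'],st['joints'].round(3))
p,d=manip.snapshot('scene')
for uv in [(318,200),(320,204),(322,206),(324,208),(326,209),(328,209),(330,208),(326,217),(340,213),(400,212)]: print('scene',uv,p[uv[1],uv[0]],pt('scene',d,uv))
p,d=manip.snapshot('wrist')
for uv in [(312,286),(312,288),(312,292),(312,300),(312,310),(335,288),(335,295),(335,310),(322,262),(335,190),(310,260)]: print('wrist',uv,p[uv[1],uv[0]],pt('wrist',d,uv,st))
# expected pixel of TCP in scene
c=manip.get_calibration('scene')
for dz in (0,.01,.02):
    X=c['R']@(st['ee_pos']+[0,0,dz])+c['t']; x=X[:2]/X[2]; x=x*(1+c['k1']*(x@x)); print(dz,x*c['fx']+[c['cx'],c['cy']])
E
```

```text
[0.54428435 0.03536947 0.06906513] [-0.076  0.176  1.694 -0.     1.272 -1.217]
scene (318, 200) [125 127 122] [0.5541 0.0275 0.1091]
scene (320, 204) [75 72 67] [0.5525 0.0305 0.1011]
scene (322, 206) [139 141 136] [0.5568 0.036  0.1012]
scene (324, 208) [136 142 134] [0.5565 0.0395 0.0981]
scene (326, 209) [117 118 112] [0.5501 0.0404 0.0925]
scene (328, 209) [71 68 65] [0.506  0.0253 0.061 ]
scene (330, 208) [64 62 59] [0.4995 0.0263 0.0594]
scene (326, 217) [64 61 53] [0.5431 0.0376 0.0711]
scene (340, 213) [247 247 234] [0.5224 0.0545 0.0713]
scene (400, 212) [162 163 150] [0.532  0.1611 0.1102]
wrist (312, 286) [107 107  98] [0.5332 0.0361 0.1009]
wrist (312, 288) [90 88 84] [0.5327 0.0365 0.1046]
wrist (312, 292) [90 89 84] [0.5332 0.0363 0.1075]
wrist (312, 300) [91 89 85] [0.5334 0.0365 0.115 ]
wrist (312, 310) [91 89 85] [0.5333 0.0368 0.1241]
wrist (335, 288) [90 90 85] [0.5367 0.045  0.1042]
wrist (335, 295) [89 88 84] [0.5372 0.0446 0.11  ]
wrist (335, 310) [91 89 85] [0.5369 0.0442 0.1237]
wrist (322, 262) [217 218 199] [0.533  0.0408 0.0746]
wrist (335, 190) [40 40 41] [0.5038 0.0609 0.0735]
wrist (310, 260) [217 218 198] [0.53   0.0357 0.0734]
0 [324.47534623 218.02956669]
0.01 [324.55518288 213.13940273]
0.02 [324.63584055 208.19168172]
```

Both cameras put the visible fingertip about 25 mm above the reported TCP, which fits the lack of contact force, so I'll trust that and the force reading. The fingers also close radially here, with their linkage spread towards the pan. I'll lift, turn +48° so they close along the strip, and measure the gripper profile.

```bash
python3 -m jog '{"xyz":[[0,0,10],[0,0,10],[0,0,0],[0,0,0],[0,0,0]],"rot":[[0,0,0],[0,0,8],[0,0,8],[0,0,8],[0,0,8]],"claw":[1,1,1,1,1]}'
python3 -m jog '{"xyz":[[0,0,0],[0,0,0],[0,0,0],[0,0,0],[0,0,0]],"rot":[[0,0,8],[0,0,8],[0,0,0],[0,0,0],[0,0,0]],"claw":[1,1,1,1,1]}'
python3 - <<'E'
from h import *
st=manip.read_state(); print(st['joints'].round(3),st['ee_pos'])
p,d=manip.snapshot('wrist')
c=manip.get_calibration('wrist');T=np.array(c['T_tool_cam'])
v,u=np.mgrid[250:480,0:640]; uv=np.c_[u.ravel(),v.ravel()]
o,w,_=cast('wrist',uv,0,st); X=o+w*d[v,u].ravel()[:,None]; X=(X-st['ee_pos'])@np.array(st['orientation'])
# gripper points: tool z < -.012 and |x|<.06
g=X[(d[v,u].ravel()>0)&(X[:,2]<-.0)&(d[v,u].ravel()<.19)]
for a in range(0,70,5):
    for s in (1,-1):
        q=g[(s*g[:,1]>=a/1e3)&(s*g[:,1]<(a+5)/1e3)]
        if len(q): i=np.argmax(q[:,2]); print(s*a,'lowest tool pt mm',(q[i]*1e3).round(0), '99pct z',np.percentile(q[:,2],98).round(3))
p,d=manip.snapshot('scene'); cv2.imwrite('pics/s4.png',cv2.resize(p[120:270,230:460,::-1],None,fx=3.4,fy=3.4,interpolation=cv2.INTER_CUBIC))
E
```

```text
clock: 6.7
ee_pos: [0.5445, 0.0353, 0.09]
orientation: [[-0.991, -0.134, 0.001], [-0.134, 0.991, -0.0], [-0.001, -0.0, -1.0]]
wrist_force: [1.1, -0.7, -0.4]
finger_gap: -0.0
grasp_force: 0.0
clock: 7.2
ee_pos: [0.5443, 0.0354, 0.0893]
orientation: [[-0.919, -0.394, 0.0], [-0.394, 0.919, -0.0], [-0.0, -0.0, -1.0]]
wrist_force: [0.2, -1.1, 0.3]
finger_gap: -0.0
grasp_force: 0.0
[-0.076  0.158  1.671 -0.     1.312 -2.052] [0.54434737 0.03536925 0.08932332]
0 lowest tool pt mm [  9.   4. -28.] 99pct z -0.037
0 lowest tool pt mm [ 10.  -2. -28.] 99pct z -0.037
5 lowest tool pt mm [ 10.   5. -29.] 99pct z -0.04
-5 lowest tool pt mm [ 10.  -6. -29.] 99pct z -0.04
10 lowest tool pt mm [  6.  11. -31.] 99pct z -0.043
-10 lowest tool pt mm [  6. -11. -32.] 99pct z -0.043
15 lowest tool pt mm [  6.  16. -67.] 99pct z -0.069
-15 lowest tool pt mm [  6. -17. -66.] 99pct z -0.07
20 lowest tool pt mm [  6.  21. -69.] 99pct z -0.072
-20 lowest tool pt mm [  6. -21. -69.] 99pct z -0.072
25 lowest tool pt mm [ 11.  28. -71.] 99pct z -0.075
-25 lowest tool pt mm [ 11. -27. -71.] 99pct z -0.075
30 lowest tool pt mm [ 11.  30. -72.] 99pct z -0.076
-30 lowest tool pt mm [ 11. -30. -72.] 99pct z -0.076
35 lowest tool pt mm [ 10.  35. -78.] 99pct z -0.082
-35 lowest tool pt mm [ -9. -36. -78.] 99pct z -0.082
40 lowest tool pt mm [ 10.  41. -85.] 99pct z -0.09
-40 lowest tool pt mm [ 11. -40. -85.] 99pct z -0.089
45 lowest tool pt mm [ 10.  45. -89.] 99pct z -0.095
-45 lowest tool pt mm [ 11. -45. -91.] 99pct z -0.095
50 lowest tool pt mm [ 10.  50. -96.] 99pct z -0.101
-50 lowest tool pt mm [ 11. -50. -97.] 99pct z -0.1
55 lowest tool pt mm [  11.   55. -103.] 99pct z -0.105
-55 lowest tool pt mm [  10.  -56. -103.] 99pct z -0.105
60 lowest tool pt mm [-32.  64.  -0.] 99pct z -0.001
-60 lowest tool pt mm [  11.  -60. -109.] 99pct z -0.11
65 lowest tool pt mm [-30.  69.  -0.] 99pct z -0.0
```

View pics/s4.png

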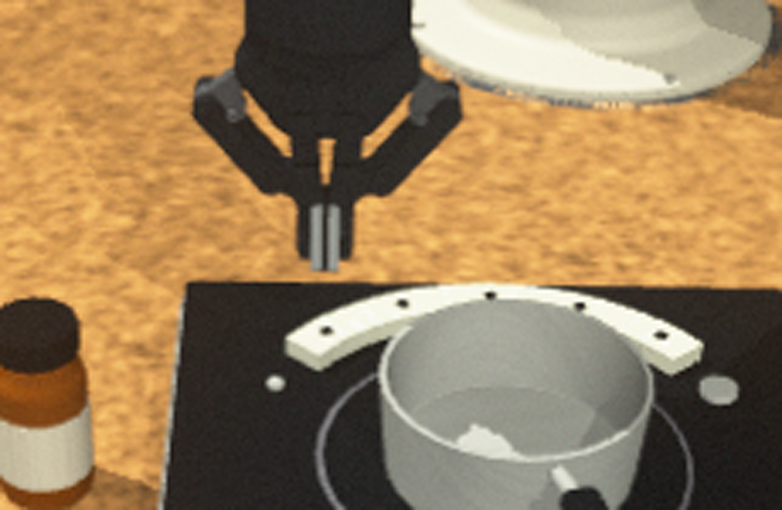

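The tip measures about 28 mm behind the reported TCP, laterally centred, and the linkage clears the pan and jar. Contact is expected at TCP z ≈ 0.044–0.047, so I'll descend to 0.052 and then feel for it.

```bash
python3 -m jog '{"xyz":[[0,0,-12],[0,0,-12],[0,0,-8],[0,0,-5],[0,0,0]],"rot":[[0,0,0],[0,0,0],[0,0,0],[0,0,0],[0,0,0]],"claw":[1,1,1,1,1]}'|grep -E 'clock|ee_pos|wrist'
python3 -m jog '{"xyz":[[0,0,0],[0,0,0]],"rot":[[0,0,0],[0,0,0]],"claw":[1,1]}'|grep -E 'clock|ee_pos|wrist'
python3 f.py
python3 -m jog '{"xyz":[[0,0,-2],[0,0,-2],[0,0,0],[0,0,0]],"rot":[[0,0,0],[0,0,0],[0,0,0],[0,0,0]],"claw":[1,1,1,1]}'|grep -E 'clock|ee_pos|wrist'
python3 f.py
python3 -m jog '{"xyz":[[0,0,-2],[0,0,0],[0,0,0]],"rot":[[0,0,0],[0,0,0],[0,0,0]],"claw":[1,1,1]}'|grep -E 'clock|ee_pos|wrist'
python3 f.py
```

```text
clock: 7.8
ee_pos: [0.5438, 0.0354, 0.0511]
wrist_force: [-0.6, -0.4, 0.5]
clock: 8.0
ee_pos: [0.5445, 0.0353, 0.0525]
wrist_force: [0.2, -0.2, 0.7]
mean F [-0.08  0.03 -0.07] [0.5443 0.0354 0.0521] 8.4
clock: 8.8
ee_pos: [0.5442, 0.0354, 0.0479]
wrist_force: [-0.4, 0.3, 0.3]
mean F [-0.03  0.15  0.01] [0.5443 0.0354 0.0481] 9.2
clock: 9.5
ee_pos: [0.5444, 0.0354, 0.0462]
wrist_force: [0.6, 0.6, 1.9]
mean F [ 1.01 -0.25  2.11] [0.5444 0.0353 0.0462] 9.9
```

Contact: 2.1 N at z 0.0462, so about 1 mm in. I'll push to about 3 mm and start the stroke.

```bash
python3 -m jog '{"xyz":[[0,0,-1],[0,0,-0.8],[0,0,0],[0,0,0],[0,0,0]],"rot":[[0,0,0],[0,0,0],[0,0,0],[0,0,0],[0,0,0]],"claw":[1,1,1,1,1]}'|grep -E 'clock|ee_pos|wrist'
python3 f.py
python3 -m jog '{"xyz":[[-4.5,2.2,0],[-4.4,2.2,0],[-8.1,4.4,0],[-7.7,5.1,0]],"rot":[[0,0,0],[0,0,0],[0,0,0],[0,0,0]],"claw":[1,1,1,1]}'|grep -E 'clock|ee_pos|wrist'
```

```text
clock: 10.4
ee_pos: [0.5444, 0.0354, 0.0444]
wrist_force: [1.6, -0.7, 4.3]
mean F [ 1.96 -0.02  4.08] [0.5444 0.0354 0.0443] 10.8
clock: 11.2
ee_pos: [0.5187, 0.0496, 0.0442]
wrist_force: [2.7, -1.9, 3.2]
```

```bash
python3 -m jog '{"xyz":[[-7.3,5.7,0],[-6.8,6.2,0],[-6.3,6.7,0],[-5.8,7.1,0]],"rot":[[0,0,0],[0,0,0],[0,0,0],[0,0,0]],"claw":[1,1,1,1]}'|grep -E 'clock|ee_pos|wrist'
python3 -m jog '{"xyz":[[-5.2,7.6,0],[-4.6,8.0,0],[-4.0,8.3,0]],"rot":[[0,0,0],[0,0,0],[0,0,0]],"claw":[1,1,1]}'|grep -E 'clock|ee_pos|wrist'
```

```text
clock: 11.6
ee_pos: [0.4928, 0.0756, 0.0443]
wrist_force: [1.9, -2.5, 4.6]
clock: 11.9
ee_pos: [0.4792, 0.0995, 0.0442]
wrist_force: [1.4, -2.6, 4.5]
```

Right on the arc at dot2 (target 0.4794, 0.0988). I'll continue.

```bash
python3 -m jog '{"xyz":[[-3.4,8.6,0],[-2.7,8.8,0],[-2.0,9.0,0],[-1.3,9.1,0],[-0.6,9.2,0]],"rot":[[0,0,0],[0,0,0],[0,0,0],[0,0,0],[0,0,0]],"claw":[1,1,1,1,1]}'|grep -E 'clock|ee_pos|wrist'
python3 -m jog '{"xyz":[[0.2,9.2,0],[0.8,9.2,0],[1.5,9.1,0],[2.2,7.5,0],[2.3,5,0]],"rot":[[0,0,0],[0,0,0],[0,0,0],[0,0,0],[0,0,0]],"claw":[1,1,1,1,1]}'|grep -E 'clock|ee_pos|wrist'
```

```text
clock: 12.4
ee_pos: [0.4694, 0.1443, 0.0442]
wrist_force: [-0.3, -3.2, 4.2]
clock: 12.9
ee_pos: [0.4767, 0.1843, 0.0442]
wrist_force: [-1.0, -3.1, 5.1]
```

```bash
python3 -m jog '{"xyz":[[0.5,3,0],[0.3,1.5,0],[0,0,0],[0,0,0],[0,0,0]],"rot":[[0,0,0],[0,0,0],[0,0,0],[0,0,0],[0,0,0]],"claw":[1,1,1,1,1]}'|grep -E 'clock|ee_pos|wrist'
python3 f.py
python3 - <<'E'
from h import *
p,d=manip.snapshot('scene'); cv2.imwrite('pics/s5.png',cv2.resize(p[120:270,280:480,::-1],None,fx=4,fy=4,interpolation=cv2.INTER_CUBIC))
E
```

```text
clock: 13.4
ee_pos: [0.4775, 0.1882, 0.0444]
wrist_force: [1.5, 2.9, 4.2]
mean F [1.04 2.67 4.04] [0.4775 0.1881 0.0443] 13.8
```

View pics/s5.png

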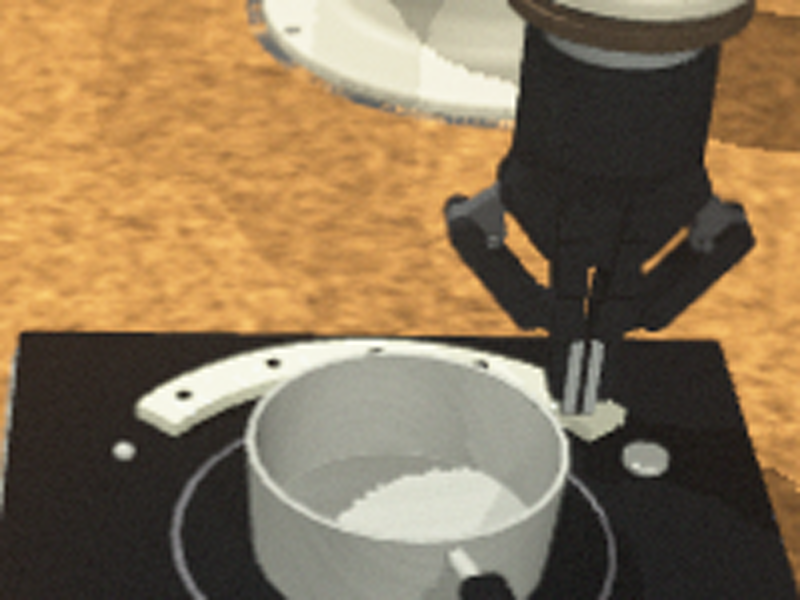

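The closed tips rest on dot0 at crop (580,410), next to the large stud at (645,458). The push is steady at 4 N, about 3 mm. The pan hasn't moved. I'll hand in.

```bash
python3 -c "
from plant import manip; print(manip.sign_off())"
```

```text
the job is handed in; nothing more can be done
None
```

I swiped the strip in one unbroken stroke from the dot by the small stud to the dot by the large stud and handed in at about 14 s, with the closed fingertips still resting there at about 4 N (roughly 3 mm in).

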